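# Lock the opal shade onto the bedside lamp

## Robot

A 6-joint arm with a two-finger parallel gripper is mounted at the origin on the work surface. World frame = base frame: x ahead of the robot, y to its left, z up, the work surface at z = 0. Lengths are in mm, angles in rad, forces in N, time in s.
With the tool pointing down it reaches from about 425 to 950 mm from the base axis. Payload 14.7 kg.
Tool frame: the origin (TCP) lies at the very end of the fingers, on their centre line; the grasp point (between the pads) lies bot.hold_point_z behind it (bot.hold_point_z is the distance from the TCP to the grasp point, in mm); z points along the fingers, y is the line along which they close (so a half turn about z gives the same grasp; the last joint's range is limited). The gripper opens to 85 mm and grips with 20 to 120 N. Pads are 22 mm wide; open, the fingers measure 114 mm over their backs; the gripper's body (76 mm by 85 mm) begins 54 mm behind the grasp point. The pads swing forward as they close: fully open they stand 13 mm farther back than shut.
Start: joints at [-1.281, 0.48, 1.596, -0, 1.065, -0.047], TCP at [214.82, -613.469, 202.297] pointing down, gripper open.
Joint ranges: [-2.75, 2.75], [-0.82, 2.05], [0.23, 2.67], [-1.56, 4.7], [0.09, 2.69], [-2.92, 2.92]. Speed limits (rad/s): [1.89, 1.89, 2.39, 3.01, 3.01, 3.01].

## Interface

Orientations are given as a unit quaternion [x, y, z, w].
In Python, from plant import bot gives the robot as it stands.
- The arm moves only by the shell command python3 -m jog 'ROWS'. ROWS is JSON, a list of rows, each an object of numbers: "x", "y", "z": the shift along the tool's x, y, z in cm; "rx", "ry", "rz": the turn, a rotation vector about the tool's x, y, z in degrees; "jaw": the finger opening in cm, from 0 to 8.54. In form: [{"x": .., "y": .., "z": .., "rx": .., "ry": .., "rz": .., "jaw": ..}, ...]. A call has 1 to 12 rows; each row is the pose to reach, as a shift and turn from the pose commanded when the call began, along the tool's axes at that moment; what a row does not reach only later rows make up. A row lasts 1/10 s, in which the tool goes at most 50 mm and 8.59 degrees, less where a joint would pass 70% of its speed; a pose out of reach is approached as far as the arm can. A call with a gripper value outside its range is refused whole. The fingers move at their own pace and stop on an object; the grip force is fixed at half the most. Time passes only in rows, so rows that repeat a pose let the fingers close. It gives the time, the measured TCP pose, the force, the opening and the grip force at its end, in the units of the state.
- bot.observe(): the state, without advancing time (a new reading comes with each control period).
- bot.grab_frame(name): name is "scene" or "top"; returns a dict with "frame" (384x512x3 uint8, red, green, blue), "vertical_fov" (degrees; the focal length in pixels is half the picture's height over the tangent of half this angle, whatever the lens; pixels are square), "cx", "cy" (the principal point, pixels), "R" (3x3) and "t" (3): a world point X has camera coordinates R X + t. Camera axes: x right, y down, z forward; pixel columns grow to the right and rows downward; lengths in mm; the calibration is good to about 2 mm. A picture is of the moment at which its call begins. There is no depth.
- bot.finish_job(): hands the job in; it is judged then, once.
The state is a dict: "time_s": time; "q": joint angles; "qvel": joint speeds; "joint_torque": joint torques, N m; "tool_pos": TCP position; "tcp_rot": TCP orientation; "contact_force": force on the tool from outside, world axes, zero at the start; "ft_torque": the same for the moment, N m; "grip_width": finger opening in mm; "gripper_force": force on a finger pad.
Only numpy, scipy, OpenCV 4.12 (cv2) and the standard library are available. Lean on these libraries where they do the work, as an engineer would, in place of code of your own. Each camera call takes 0.05 s, during which the arm holds its last target. There are 200 camera calls.

## Task

Set the opal glass shade upright in the low lamp base so that its two foot tabs drop into the two slots and it sits fully home, then push the lever of the steel bayonet ring clockwise (seen from above) about a quarter turn until it clicks locked over the tabs. Don't knock the shade over, and leave the other things on the desk where they are.

Things in the scene. Friction and masses are not known exactly. Their poses are not given: they have to be found in the camera images.
- shade_mid (a point): Centre of the loose opal-white glass lamp shade, standing on the desk: an upright cylinder 54 mm in diameter, 88 mm tall (straight for the lowest 68 mm, domed above), about 180 g. The point is on its axis, 44 mm above its underside; z is its upright axis, x runs through its two foot tabs. It may be gripped at any yaw.
- shade_tab (a point): One of the shade's two like foot tabs: the point is 32 mm from its axis along its own +x, 3 mm above its underside; the other lies opposite, along -x. Each is 16 mm wide, 6 mm thick and ends 40 mm from the axis. The shade is the same after half a turn.
- seat (a point): Centre of the seat in the fixed lamp base (dark wooden disc, 160 mm in diameter), on the seat's surface 20 mm above the desk, z up, x through its two slots. The shade's underside rests here when home, so its centre is then 44 mm above this point. An aluminium collar 96 mm across, 7 mm high, surrounds the seat. Only the lever's paddle stands higher than 35 mm above the desk.
- slot (a point): One of the seat's two like slots for the tabs, 37 mm from the axis along the seat's +x, on the seat's surface; the other lies opposite. Each is 24 mm wide between aluminium blocks 6 mm high, with 3 mm of play along x. The tabs must lie along the seat's x axis, either way round, within about 5 degrees, to drop in.
- paddle (a point): Centre of the upright steel paddle at the end of the bayonet ring's flat lever, 101 mm from the upright axis through the seat's centre, which it circles, and 46 mm above the desk. It is 22 mm long radially, 8 mm thick in the turning direction and spans 28 to 64 mm above the desk; closed fingers can push its flat side. At ring 0 it lies 135 degrees counter-clockwise from the seat's +x, locked 45.
- ring (a joint): Steel bayonet ring's angle, rad, growing clockwise seen from above: 0 open (its two inward lugs clear of the slots), 1.571 locked at its stop (lugs over the tabs). Starts at 0 to 0.2. It turns with light friction (0.04 N m) up to about 1.3, where a spring catch resists with up to about 0.3 N m; past about 1.48 it snaps home with a click. A shade not fully home blocks it.
- cup_rim (a point): Bystander: centre of the mouth of the white porcelain espresso cup, 62 mm in diameter with a handle, 58 mm tall.
- sphere: Bystander: glass sphere, 72 mm in diameter with a ground flat underneath; the origin is the centre of that flat.
- pencil: Bystander: wooden pencil, 168 mm long, 8 mm thick, lying along its x.
- phone_case: Bystander: mint hard silicone phone case, 150 x 76 x 11 mm, lying open side up; origin at the centre of its underside.
- clip: Bystander: steel binder clip, 50 mm long, standing on its back, 48 mm tall over its wire arms; origin at the centre of its underside.

How it is judged:
By the outcome, as a careful person would: the job done as asked, in the order asked, and still so for the second after the job is handed in, with the robot touching nothing.
It also fails if it takes over 58 s, if anything falls off the work surface, if the arm or the gripper's body presses on something with over 40 N, if the wrist force passes 120 N, or if a joint passes its speed limit or range.

## Working session

There is one attempt and no reset: what is moved stays moved. The work goes in short steps, Python scripts to look and compute and a shell command to move; the robot and the scene stay as the last step left them, time stands still between calls to the robot, and variables do not carry over. Pictures are saved under pics/ and viewed, at most 10 in all, crops included, and the job is handed in when it is done.

```bash
mkdir -p pics
cat > h.py <<'E'
import numpy as np, cv2, json
from plant import bot
def snap(n,out):
    f=bot.grab_frame(n); cv2.imwrite(out,f['frame'][:,:,::-1])
    d={k:np.array(f[k]).tolist() for k in('vertical_fov','cx','cy','R','t')}; json.dump(d,open(f'{n}.json','w')); return f
def cam(n):
    d=json.load(open(f'{n}.json')); fl=192/np.tan(np.radians(d['vertical_fov'])/2)
    return fl,d['cx'],d['cy'],np.array(d['R']),np.array(d['t'])
def at(n,u,v,z):
    fl,cx,cy,R,t=cam(n); c=-R.T@t; r=R.T@np.array([(u-cx)/fl,(v-cy)/fl,1]); return c+r*(z-c[2])/r[2]
def px(n,X):
    fl,cx,cy,R,t=cam(n); p=R@np.array(X,float)+t; return fl*p[0]/p[2]+cx, fl*p[1]/p[2]+cy
E
python3 - <<'E'
from h import *
for n in('scene','top'):
    f=snap(n,f'pics/{n}0.png'); fl,cx,cy,R,t=cam(n); print(n,fl,cx,cy,-R.T@t,R[2])
    cv2.imwrite(f'pics/{n}0b.png',cv2.resize(f['frame'][:,:,::-1],(800,600),interpolation=2))
print(bot.observe(),bot.hold_point_z)
E
```

```text
scene 446.2559534396533 256.00431257465146 189.09308602843254 [1184.89995545 -524.25277785  949.1134183 ] [-0.52133296  0.39408549 -0.75690724]
top 368.997979340936 259.76115602539625 189.12332832956866 [441.87090285 -68.15675482 989.13235738] [ 0.14315454  0.03427864 -0.98910654]
{'time_s': 0.1, 'q': array([-1.28059383e+00,  4.80743573e-01,  1.59683351e+00,  2.45526684e-05,
        1.06510531e+00, -4.66194767e-02]), 'qvel': array([-9.08019558e-05, -4.29816313e-03, -8.53392693e-05,  2.60396449e-04,
        3.61811530e-04,  1.76846633e-03]), 'joint_torque': array([ 6.39595528e-04, -9.52256513e+01, -4.31040430e+01,  5.19191644e-05,
        5.26662479e-03, -1.15475220e-05]), 'tool_pos': array([ 214.7153072 , -613.07312409,  201.74472805]), 'tcp_rot': array([ 9.85853207e-01,  1.67610137e-01, -5.55396245e-05, -5.42138912e-04]), 'contact_force': array([-0.20059047, -0.1809928 ,  0.01781314]), 'ft_torque': array([-0.03306288, -0.00584649, -0.02082709]), 'gripper_force': 0.0, 'grip_width': 85.17195704549535} 18.700000000000003
```

View pics/top0b.png

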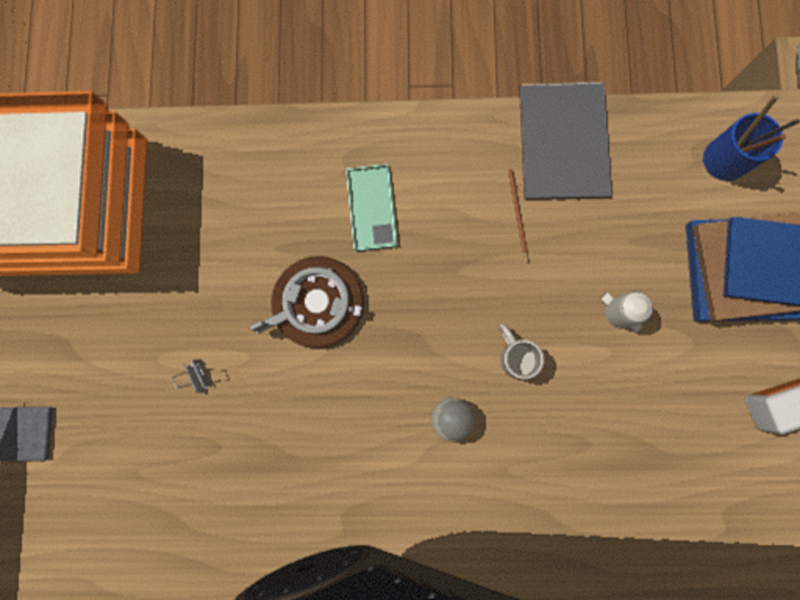

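View pics/scene0b.png

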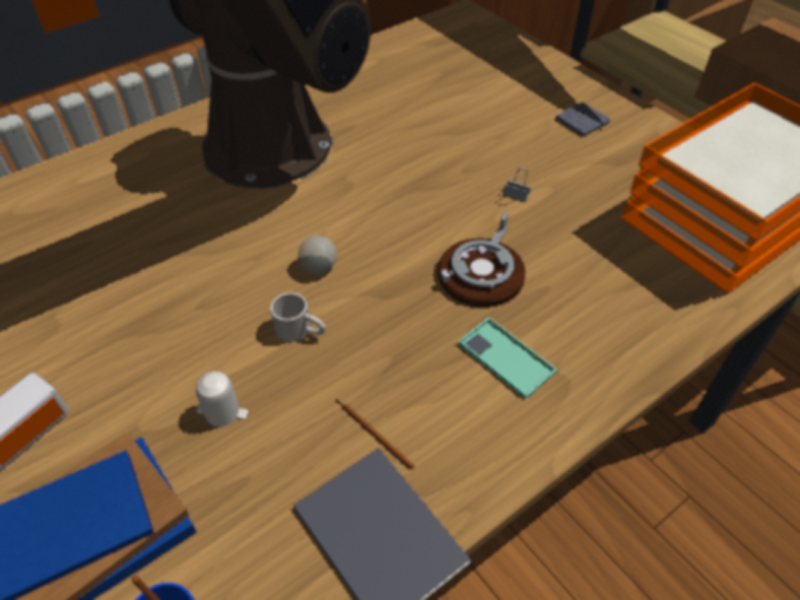

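The top view shows the shade at about (630,310), the base at (318,302), the lever paddle at (262,326), the cup at (522,358), the sphere at (458,420), the pencil at (518,215) and the clip at (198,376), all in 800x600 pixels. Next I'll enlarge the shade and the base.

Run:
```python
from h import *
im=cv2.imread('pics/top0.png'); sc=cv2.imread('pics/scene0.png')
# top: base crop u150-250,v150-230 ; shade u375-425,v175-215 ; scene: base , shade
a=cv2.resize(im[150:235,150:250],(400*1,340),interpolation=2)
b=cv2.resize(im[175:217,375:425],(400,336),interpolation=2)
c=cv2.resize(sc[130:200,270:350],(400,350)[:2],interpolation=2)[:260]
d=cv2.resize(sc[230:282,115:167],(400,400),interpolation=2)[:260]
W=np.zeros((600,800,3),np.uint8); W[:340,:400]=a; W[:336,400:]=b; W[340:,:400]=c; W[340:,400:]=d
cv2.imwrite('pics/crops.png',W)
```

```text
(no output)
```

View pics/crops.png

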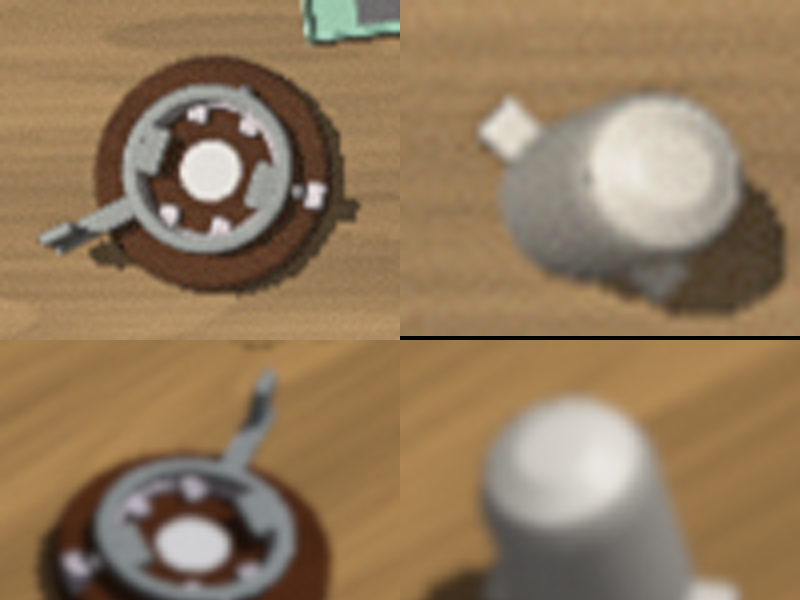

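The crops (4x for the base, 8x for the shade) show the slot blocks at about (199,114), (248,125), (168,215) and (220,227). The paddle is near (60,237), and the shade's visible tab is at (510,130). I'll fit poses to these.

```bash
cat > fit.py <<'E'
from h import *
from scipy.optimize import minimize
def parts(x,y,th,z0=0):
    a=np.linspace(0,2*np.pi,40); P=[]
    for z,r in[(0,27),(68,27),(75,25.5),(81,21.5),(86,13),(88,4)]:
        P.append(np.c_[x+r*np.cos(a),y+r*np.sin(a),0*a+z0+z])
    out=[np.vstack(P)]
    c,s=np.cos(th),np.sin(th)
    for sg in(1,-1):
        q=[[sg*u,v,z] for u in(20,40) for v in(-8,8) for z in(0,6)]
        out.append(np.array([[x+c*u-s*v,y+s*u+c*v,z0+z] for u,v,z in q]))
    return out
def sil(n,p,shape,off,k,z0=0):
    m=np.zeros(shape,np.uint8)
    for P in parts(*p,z0):
        uv=np.array([px(n,X) for X in P]); uv=((uv-off+.5)*k).astype(np.float32)
        cv2.fillConvexPoly(m,cv2.convexHull(uv).round().astype(int),1)
    return m
def fitshade(pngs,p0,rois,z0=0,sat=75):
    k=6; T={}
    for n,f in pngs.items():
        u0,v0,u1,v1=rois[n]; im=cv2.imread(f)[v0:v1,u0:u1]
        h=cv2.cvtColor(cv2.resize(im,None,fx=k,fy=k,interpolation=2),cv2.COLOR_BGR2HSV)
        T[n]=((h[...,1]<sat).astype(np.uint8),np.array([u0,v0]))
    def cost(p,full=False):
        c={n:1-(lambda s:(s&m).sum()/(s|m).sum())(sil(n,p,m.shape,o,k,z0)) for n,(m,o) in T.items()}
        return c if full else sum(c.values())
    best=min((minimize(cost,[p0[0],p0[1],t],method='Nelder-Mead',options=dict(initial_simplex=[[p0[0]+a,p0[1]+b,t+c] for a,b,c in[(0,0,0),(8,0,0),(0,8,0),(0,0,.2)]])) for t in p0[2:]),key=lambda r:r.fun)
    return best.x,cost(best.x,True)
E
python3 - <<'E'
from fit import *
for (u,v) in [(199,114),(248,125),(168,215),(220,227)]: print('blk',at('top',150+u/4-.5,150+v/4-.5,26))
print('seat',at('top',150+210/4-.5,150+170/4-.5,20))
print('seat sc',at('scene',270+193/5-.5,130+(545-340)/5-.5,20))
for z in(46,64): print('pad top',at('top',150+60/4-.5,150+237/4-.5,z))
print('pad sc tip',at('scene',270+268/5-.5,130+(373-340)/5-.5,64))
for n,(u,v) in dict(cup=(522,358),sph=(458,420),pen1=(512,170),pen2=(528,262),clip=(198,376)).items(): print(n,at('top',u*.64,v*.64,10))
p0=at('top',375+580/8,175+200/8,35)[:2]; print(p0)
for d in({'top':'pics/top0.png'},{'scene':'pics/scene0.png'},{'top':'pics/top0.png','scene':'pics/scene0.png'}):
    x,c=fitshade(d,[p0[0],p0[1],.5,.85],{'top':(380,180,422,216),'scene':(120,234,162,276)}); print(x,np.degrees(x[2]),c)
E
```

```text
blk [614.0301601  126.30040638  26.        ]
blk [605.99793867  93.41016441  26.        ]
blk [546.68450046 146.13647969  26.        ]
blk [538.18702239 111.50424321  26.        ]
seat [577.05411294 119.69234812  20.        ]
seat sc [579.19212023 120.08012045  20.        ]
pad top [531.31721603 211.89098499  46.        ]
pad top [529.6101029  206.54617917  64.        ]
pad sc tip [531.1712598  215.93012149  64.        ]
cup [ 474.24144098 -227.93180118   10.        ]
sph [ 373.33067166 -118.2568975    10.        ]
pen1 [ 803.53488912 -223.82592417   10.        ]
pen2 [ 638.09464954 -244.83851978   10.        ]
clip [451.05871707 322.1140351   10.        ]
[ 543.56158445 -514.77587115]
[ 5.43561584e+02 -5.14775871e+02  5.00000000e-01] 28.64788975654116 {'top': np.float64(1.0)}
[ 5.43561584e+02 -5.14775871e+02  5.00000000e-01] 28.64788975654116 {'scene': np.float64(1.0)}
[ 5.43561584e+02 -5.14775871e+02  5.00000000e-01] 28.64788975654116 {'top': np.float64(1.0), 'scene': np.float64(1.0)}
```

Run:
```python
from fit import *
p0=at('top',375+180/8,175+200/8,35)[:2]; print(p0)
for d in({'top':'pics/top0.png'},{'scene':'pics/scene0.png'},{'top':'pics/top0.png','scene':'pics/scene0.png'}):
    x,c=fitshade(d,[p0[0],p0[1],.5,.85],{'top':(380,180,422,216),'scene':(120,234,162,276)}); print(x,np.degrees(x[2]),c)
for q in [(480,130),(510,97),(540,130),(513,160)]: print(at('top',375+(q[0]-400)/8-.5,175+q[1]/8-.5,6))
```

```text
[ 545.61028912 -388.65452941]
[ 550.31242963 -399.24121328    0.76586531] 43.8808499194654 {'top': np.float64(0.029291642879100577)}
[ 552.61760668 -398.71087219    0.7617468 ] 43.644876659563636 {'scene': np.float64(0.03729927501863273)}
[ 550.9737151  -398.83848714    0.75338139] 43.16557383144689 {'top': np.float64(0.040424324442310255), 'scene': np.float64(0.058044396754074135)}
[ 574.03890891 -365.87786084    6.        ]
[ 584.94764986 -376.40642793    6.        ]
[ 573.70076875 -385.57091285    6.        ]
[ 563.81300875 -376.09636977    6.        ]
```

```bash
cat >> h.py <<'E'
from scipy.spatial.transform import Rotation as Ro
def go(X,yaw=None):
    s=bot.observe(); R=Ro.from_quat(s['tcp_rot']); d=R.inv().apply(np.array(X)-s['tool_pos'])/10
    y=np.degrees(np.arctan2(*R.as_matrix()[1::-1,0])); 
    print('tcp',s['tool_pos'].round(1),'yaw',y.round(1),'-> shift cm',d.round(2), 'rz',None if yaw is None else round(-(yaw-y),1),'tiltz',R.as_matrix()[:,2].round(4),'t',s['time_s'],'F',s['contact_force'].round(1),'grip',round(s['grip_width'],1),round(s['gripper_force'],1))
E
python3 -c "
from h import *
go([551.5,-399,200],59)"
```

```text
tcp [ 214.7 -613.1  201.7] yaw 19.3 -> shift cm [38.86 -9.07  0.19] rz -39.7 tiltz [-3.0e-04  1.1e-03 -1.0e+00] t 0.1 F [-0.2 -0.2  0. ] grip 85.2 0.0
```

```bash
python3 -m jog '[{"x":38.86,"y":-9.07,"rz":-40},{"x":38.86,"y":-9.07,"rz":-40},{"x":38.86,"y":-9.07,"rz":-40},{"x":38.86,"y":-9.07,"rz":-40},{"x":38.86,"y":-9.07,"rz":-40},{"x":38.86,"y":-9.07,"rz":-40},{"x":38.86,"y":-9.07,"rz":-40},{"x":38.86,"y":-9.07,"rz":-40},{"x":38.86,"y":-9.07,"rz":-40},{"x":38.86,"y":-9.07,"rz":-40},{"x":38.86,"y":-9.07,"rz":-40},{"x":38.86,"y":-9.07,"rz":-40}]'; python3 -c "
from h import *
go([551.5,-399,105],59)"
```

```text
tcp [ 214.7 -613.1  201.7] yaw 19.3 -> shift cm [38.86 -9.06  9.69] rz -39.7 tiltz [-3.0e-04  1.1e-03 -1.0e+00] t 0.1 F [-0.2 -0.2  0. ] grip 85.2 0.0validation failed for argument at $[0]...
```

```bash
python3 -m jog '[{"x":38.86,"y":-9.07,"z":0,"rx":0,"ry":0,"rz":-40,"jaw":8.5},{"x":38.86,"y":-9.07,"z":0,"rx":0,"ry":0,"rz":-40,"jaw":8.5},{"x":38.86,"y":-9.07,"z":0,"rx":0,"ry":0,"rz":-40,"jaw":8.5},{"x":38.86,"y":-9.07,"z":0,"rx":0,"ry":0,"rz":-40,"jaw":8.5},{"x":38.86,"y":-9.07,"z":0,"rx":0,"ry":0,"rz":-40,"jaw":8.5},{"x":38.86,"y":-9.07,"z":0,"rx":0,"ry":0,"rz":-40,"jaw":8.5},{"x":38.86,"y":-9.07,"z":0,"rx":0,"ry":0,"rz":-40,"jaw":8.5},{"x":38.86,"y":-9.07,"z":0,"rx":0,"ry":0,"rz":-40,"jaw":8.5},{"x":38.86,"y":-9.07,"z":0,"rx":0,"ry":0,"rz":-40,"jaw":8.5},{"x":38.86,"y":-9.07,"z":0,"rx":0,"ry":0,"rz":-40,"jaw":8.5},{"x":38.86,"y":-9.07,"z":0,"rx":0,"ry":0,"rz":-40,"jaw":8.5},{"x":38.86,"y":-9.07,"z":0,"rx":0,"ry":0,"rz":-40,"jaw":8.5}]'; python3 -c "
from h import *
go([551.5,-399,105],59)"
```

```text
time_s: 1.3
tool_pos: [550.6, -400.2, 202.2]
tcp_rot: [0.869, 0.494, -0.0, -0.0]
contact_force: [0.5, 0.3, 0.2]
grip_width: 84.9
gripper_force: 0.0
tcp [ 550.6 -400.2  202.2] yaw 59.2 -> shift cm [0.15 0.02 9.72] rz 0.2 tiltz [-4.e-04  1.e-04 -1.e+00] t 1.3 F [0.5 0.3 0.2] grip 84.9 0.0
```

```bash
python3 -m jog '[{"x":0.15,"y":0.02,"z":4,"rx":0,"ry":0,"rz":0,"jaw":8.5},{"x":0.15,"y":0.02,"z":8,"rx":0,"ry":0,"rz":0,"jaw":8.5},{"x":0.15,"y":0.02,"z":10.5,"rx":0,"ry":0,"rz":0,"jaw":8.5},{"x":0.15,"y":0.02,"z":13,"rx":0,"ry":0,"rz":0,"jaw":8.5},{"x":0.15,"y":0.02,"z":15,"rx":0,"ry":0,"rz":0,"jaw":8.5},{"x":0.15,"y":0.02,"z":16.5,"rx":0,"ry":0,"rz":0,"jaw":8.5},{"x":0.15,"y":0.02,"z":17.3,"rx":0,"ry":0,"rz":0,"jaw":8.5},{"x":0.15,"y":0.02,"z":17.3,"rx":0,"ry":0,"rz":0,"jaw":8.5},{"x":0.15,"y":0.02,"z":17.3,"rx":0,"ry":0,"rz":0,"jaw":7.5},{"x":0.15,"y":0.02,"z":17.3,"rx":0,"ry":0,"rz":0,"jaw":6.5},{"x":0.15,"y":0.02,"z":17.3,"rx":0,"ry":0,"rz":0,"jaw":6.0},{"x":0.15,"y":0.02,"z":17.3,"rx":0,"ry":0,"rz":0,"jaw":5.6}]'; python3 -m jog '[{"x":0,"y":0,"z":0,"rx":0,"ry":0,"rz":0,"jaw":5.2},{"x":0,"y":0,"z":0,"rx":0,"ry":0,"rz":0,"jaw":4.8},{"x":0,"y":0,"z":0,"rx":0,"ry":0,"rz":0,"jaw":4.5},{"x":0,"y":0,"z":0,"rx":0,"ry":0,"rz":0,"jaw":4.5},{"x":0,"y":0,"z":0,"rx":0,"ry":0,"rz":0,"jaw":4.5},{"x":0,"y":0,"z":0,"rx":0,"ry":0,"rz":0,"jaw":4.5}]'
```

```text
time_s: 2.5
tool_pos: [552.9, -398.4, 29.9]
tcp_rot: [0.869, 0.495, 0.0, 0.0]
contact_force: [-0.5, -0.0, 0.2]
grip_width: 56.3
gripper_force: 0.0
time_s: 3.1
tool_pos: [553.0, -398.5, 30.4]
tcp_rot: [0.869, 0.495, 0.0, 0.001]
contact_force: [-0.9, 1.4, 12.3]
grip_width: 51.0
gripper_force: 60.1
```

```bash
python3 -m jog '[{"x":0,"y":0,"z":-0.5,"rx":0,"ry":0,"rz":0,"jaw":4.5},{"x":0,"y":0,"z":-2,"rx":0,"ry":0,"rz":0,"jaw":4.5},{"x":0,"y":0,"z":-5,"rx":0,"ry":0,"rz":0,"jaw":4.5},{"x":0,"y":0,"z":-8,"rx":0,"ry":0,"rz":0,"jaw":4.5},{"x":0,"y":0,"z":-11,"rx":0,"ry":0,"rz":0,"jaw":4.5},{"x":0,"y":0,"z":-12,"rx":0,"ry":0,"rz":0,"jaw":4.5},{"x":0,"y":0,"z":-12,"rx":0,"ry":0,"rz":0,"jaw":4.5}]'
python3 - <<'E'
from h import *
go([577,119.5,150],59.2-58.5)
E
```

```text
time_s: 3.8
tool_pos: [553.4, -398.9, 151.5]
tcp_rot: [0.869, 0.495, 0.001, 0.002]
contact_force: [0.7, -0.4, -2.2]
grip_width: 50.7
gripper_force: 62.8
tcp [ 553.4 -398.9  151.5] yaw 59.3 -> shift cm [ 45.78 -24.44   0.05] rz 58.6 tiltz [ 0.0026 -0.002  -1.    ] t 3.8 F [ 0.7 -0.4 -2.2] grip 50.7 62.8
```

```bash
python3 -m jog '[{"x":1.5,"y":-0.8,"z":0,"rx":0,"ry":0,"rz":2,"jaw":4.5},{"x":4.6,"y":-2.4,"z":0,"rx":0,"ry":0,"rz":6,"jaw":4.5},{"x":8.5,"y":-4.5,"z":0,"rx":0,"ry":0,"rz":11,"jaw":4.5},{"x":12.5,"y":-6.7,"z":0,"rx":0,"ry":0,"rz":16,"jaw":4.5},{"x":16.5,"y":-8.8,"z":0,"rx":0,"ry":0,"rz":21,"jaw":4.5},{"x":20.5,"y":-10.9,"z":0,"rx":0,"ry":0,"rz":26,"jaw":4.5},{"x":24.5,"y":-13.1,"z":0,"rx":0,"ry":0,"rz":31.5,"jaw":4.5},{"x":28.5,"y":-15.2,"z":0,"rx":0,"ry":0,"rz":37,"jaw":4.5},{"x":32.5,"y":-17.3,"z":0,"rx":0,"ry":0,"rz":42,"jaw":4.5},{"x":36.5,"y":-19.5,"z":0,"rx":0,"ry":0,"rz":47,"jaw":4.5},{"x":40.5,"y":-21.6,"z":0,"rx":0,"ry":0,"rz":52,"jaw":4.5},{"x":43.5,"y":-23.2,"z":0,"rx":0,"ry":0,"rz":56,"jaw":4.5}]';python3 - <<'E'
from h import *
go([577,119.5,125],.7)
E
```

```text
time_s: 5.0
tool_pos: [574.0, 96.7, 147.9]
tcp_rot: [1.0, 0.027, -0.001, -0.0]
contact_force: [-0.3, 0.3, -1.0]
grip_width: 50.7
gripper_force: 62.8
tcp [574.   96.7 147.9] yaw 3.1 -> shift cm [ 0.43 -2.26  2.29] rz 2.4 tiltz [-0.0021 -0.     -1.    ] t 5.0 F [-0.3  0.3 -1. ] grip 50.7 62.8
```

```bash
python3 -m jog '[{"x":0.3,"y":-1.5,"z":0,"rx":0,"ry":0,"rz":1.5,"jaw":4.5},{"x":0.43,"y":-2.3,"z":1,"rx":0,"ry":0,"rz":2.4,"jaw":4.5},{"x":0.43,"y":-2.3,"z":2,"rx":0,"ry":0,"rz":2.4,"jaw":4.5},{"x":0.43,"y":-2.3,"z":3.2,"rx":0,"ry":0,"rz":2.4,"jaw":4.5},{"x":0.43,"y":-2.3,"z":3.2,"rx":0,"ry":0,"rz":2.4,"jaw":4.5},{"x":0.43,"y":-2.3,"z":3.2,"rx":0,"ry":0,"rz":2.4,"jaw":4.5}]';python3 - <<'E'
from h import *
go([577,119.5,50],.7)
T=snap('top','pics/top1.png')['frame'][:,:,::-1]; S=snap('scene','pics/scene1.png')['frame'][:,:,::-1]
W=np.zeros((600,800,3),np.uint8)
W[:,:400]=cv2.resize(T[120:240,160:240],(400,600),interpolation=2); W[:,400:]=cv2.resize(S[90:210,270:350],(400,600),interpolation=2)
cv2.imwrite('pics/c1.png',W)
E
```

```text
time_s: 5.6
tool_pos: [577.7, 116.4, 116.6]
tcp_rot: [1.0, 0.007, -0.001, 0.0]
contact_force: [1.3, -0.4, -0.9]
grip_width: 50.8
gripper_force: 62.8
tcp [577.7 116.4 116.6] yaw 0.8 -> shift cm [-0.06 -0.32  6.66] rz 0.1 tiltz [-1.4e-03 -3.0e-04 -1.0e+00] t 5.6 F [ 1.3 -0.4 -0.9] grip 50.8 62.8
```

View pics/c1.png

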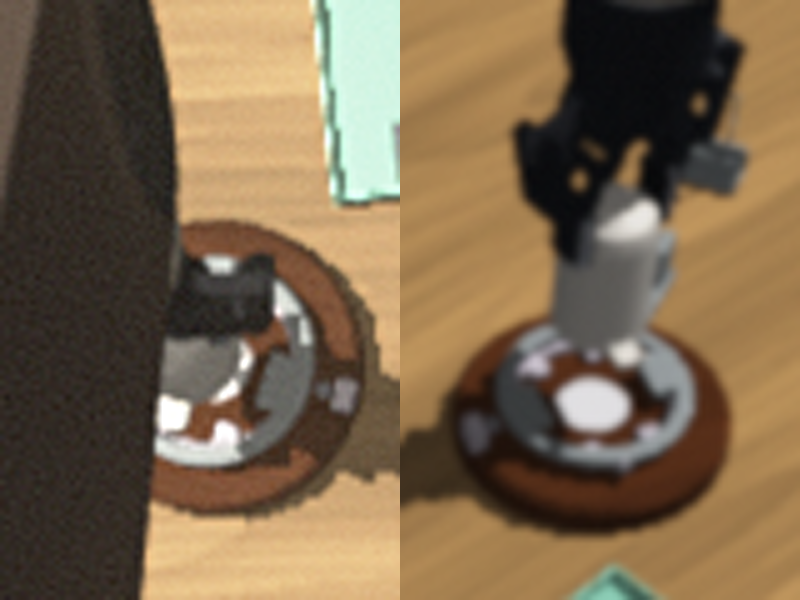

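The scene crop shows the shade held upright above the base, with one tab at (628,352). I'll overlay the expected model to check it.

Run:
```python
from fit import *
S=cv2.imread('pics/scene1.png'); k=10; u0,v0=290,120
W=cv2.resize(S[v0:v0+60,u0:u0+60],(600,600),interpolation=2)
x,y,z0=577.7,117,86.8
for P in parts(x,y,np.radians(-15),z0):
    uv=((np.array([px('scene',X) for X in P])-[u0,v0]+.5)*k)
    cv2.polylines(W,[cv2.convexHull(uv.astype(np.float32)).round().astype(int)],True,(0,255,0),1)
# base: blocks (24mm gap at slots), ring circle 
c,s=np.cos(np.radians(-15)),np.sin(np.radians(-15)); a=np.linspace(0,6.283,60)
for cx,cy,col in[(577,119.5,(255,0,255))]:
    for r,z in((80,20),(48,27)):
        uv=np.array([px('scene',(cx+r*np.cos(t),cy+r*np.sin(t),z)) for t in a]); cv2.polylines(W,[((uv-[u0,v0]+.5)*k).astype(int)],True,col,1)
    for sg in(1,-1):
        for v in(-12,12):
            p=px('scene',(cx+c*37*sg-s*v,cy+s*37*sg+c*v,26)); cv2.circle(W,tuple(int((q-o+.5)*k) for q,o in zip(p,(u0,v0))),4,(0,0,255),-1)
cv2.imwrite('pics/o1.png',W)
```

```text
(no output)
```

View pics/o1.png

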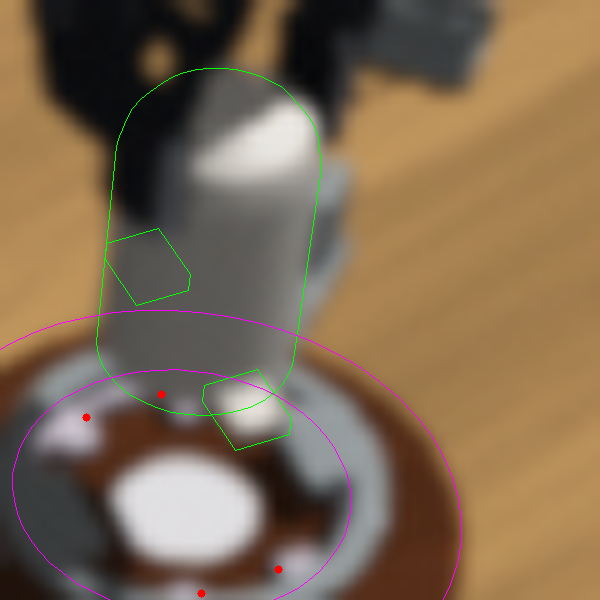

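```bash
python3 -m jog '[{"x":0.06,"y":-0.33,"z":1,"rx":0,"ry":0,"rz":0,"jaw":4.5},{"x":0.06,"y":-0.33,"z":2.5,"rx":0,"ry":0,"rz":0,"jaw":4.5},{"x":0.06,"y":-0.33,"z":4,"rx":0,"ry":0,"rz":0,"jaw":4.5},{"x":0.06,"y":-0.33,"z":4.6,"rx":0,"ry":0,"rz":0,"jaw":4.5},{"x":0.06,"y":-0.33,"z":4.6,"rx":0,"ry":0,"rz":0,"jaw":4.5}]';python3 - <<'E'
from h import *
go([578.3,119.7,50],.7)
E
python3 -m jog '[{"x":0,"y":0,"z":0.4,"rx":0,"ry":0,"rz":0,"jaw":4.5},{"x":0,"y":0,"z":0.7,"rx":0,"ry":0,"rz":0,"jaw":4.5},{"x":0,"y":0,"z":0.9,"rx":0,"ry":0,"rz":0,"jaw":4.5},{"x":0,"y":0,"z":1.1,"rx":0,"ry":0,"rz":0,"jaw":4.5},{"x":0,"y":0,"z":1.3,"rx":0,"ry":0,"rz":0,"jaw":4.5}]'
```

```text
time_s: 6.2
tool_pos: [578.1, 120.7, 70.4]
tcp_rot: [1.0, 0.008, -0.001, 0.0]
contact_force: [0.0, 0.8, -1.3]
grip_width: 50.4
gripper_force: 62.8
tcp [578.1 120.7  70.4] yaw 0.9 -> shift cm [0.02 0.1  2.04] rz 0.2 tiltz [-1.4e-03 -2.0e-04 -1.0e+00] t 6.2 F [ 0.   0.8 -1.3] grip 50.4 62.8
time_s: 6.7
tool_pos: [578.8, 120.8, 58.3]
tcp_rot: [1.0, 0.008, 0.0, -0.0]
contact_force: [0.4, 0.3, -1.9]
grip_width: 51.0
gripper_force: 62.8
```

```bash
python3 -m jog '[{"x":0,"y":0.1,"z":0.2,"rx":0,"ry":0,"rz":0,"jaw":4.5},{"x":0,"y":0.1,"z":0.3,"rx":0,"ry":0,"rz":0,"jaw":4.5},{"x":0,"y":0.1,"z":0.4,"rx":0,"ry":0,"rz":0,"jaw":4.5},{"x":0,"y":0.1,"z":0.4,"rx":0,"ry":0,"rz":0,"jaw":4.5}]'; python3 -m jog '[{"x":0,"y":0,"z":0.15,"rx":0,"ry":0,"rz":0,"jaw":4.5},{"x":0,"y":0,"z":0.3,"rx":0,"ry":0,"rz":0,"jaw":4.5},{"x":0,"y":0,"z":0.3,"rx":0,"ry":0,"rz":0,"jaw":4.5}]'
```

```text
time_s: 7.1
tool_pos: [578.7, 119.7, 54.2]
tcp_rot: [1.0, 0.008, -0.0, 0.0]
contact_force: [-0.6, -0.1, -0.4]
grip_width: 51.2
gripper_force: 62.8
time_s: 7.4
tool_pos: [578.6, 119.7, 51.1]
tcp_rot: [1.0, 0.008, -0.0, 0.0]
contact_force: [-0.4, -0.3, -1.5]
grip_width: 50.5
gripper_force: 62.8
```

No contact at 54 or 51, so the tabs are already in the slots. Now I'll lower it to touch.

```bash
python3 -m jog '[{"x":0,"y":0,"z":0.1,"rx":0,"ry":0,"rz":0,"jaw":4.5},{"x":0,"y":0,"z":0.15,"rx":0,"ry":0,"rz":0,"jaw":4.5},{"x":0,"y":0,"z":0.15,"rx":0,"ry":0,"rz":0,"jaw":4.5}]'; python3 -m jog '[{"x":0,"y":0,"z":0.1,"rx":0,"ry":0,"rz":0,"jaw":4.5},{"x":0,"y":0,"z":0.1,"rx":0,"ry":0,"rz":0,"jaw":4.5}]'
```

```text
time_s: 7.7
tool_pos: [579.2, 119.7, 50.5]
tcp_rot: [1.0, 0.008, 0.0, -0.0]
contact_force: [-2.3, -1.4, 10.1]
grip_width: 50.7
gripper_force: 64.1
time_s: 7.9
tool_pos: [579.3, 119.7, 50.4]
tcp_rot: [1.0, 0.008, 0.001, -0.0]
contact_force: [-6.8, -3.1, 25.3]
grip_width: 50.6
gripper_force: 65.8
```

```bash
python3 -m jog '[{"x":0,"y":0,"z":-0.15,"rx":0,"ry":0,"rz":0,"jaw":4.5},{"x":0,"y":0,"z":-0.15,"rx":0,"ry":0,"rz":0,"jaw":5.2},{"x":0,"y":0,"z":-0.15,"rx":0,"ry":0,"rz":0,"jaw":5.6},{"x":0,"y":0,"z":-0.15,"rx":0,"ry":0,"rz":0,"jaw":6.2},{"x":0,"y":0,"z":-0.15,"rx":0,"ry":0,"rz":0,"jaw":7.2},{"x":0,"y":0,"z":-0.15,"rx":0,"ry":0,"rz":0,"jaw":8.4},{"x":0,"y":0,"z":-0.15,"rx":0,"ry":0,"rz":0,"jaw":8.5},{"x":0,"y":0,"z":-0.15,"rx":0,"ry":0,"rz":0,"jaw":8.5},{"x":0,"y":0,"z":-0.15,"rx":0,"ry":0,"rz":0,"jaw":8.5}]'; python3 -m jog '[{"x":0,"y":0,"z":-1,"rx":0,"ry":0,"rz":0,"jaw":8.5},{"x":0,"y":0,"z":-3,"rx":0,"ry":0,"rz":0,"jaw":8.5},{"x":0,"y":0,"z":-6,"rx":0,"ry":0,"rz":0,"jaw":8.5},{"x":0,"y":0,"z":-9,"rx":0,"ry":0,"rz":0,"jaw":8.5},{"x":0,"y":0,"z":-12,"rx":0,"ry":0,"rz":0,"jaw":8.5},{"x":0,"y":0,"z":-12,"rx":0,"ry":0,"rz":0,"jaw":0},{"x":-11,"y":-9,"z":-12,"rx":0,"ry":0,"rz":0,"jaw":0},{"x":-11,"y":-9,"z":-12,"rx":0,"ry":0,"rz":0,"jaw":0},{"x":-11,"y":-9,"z":-12,"rx":0,"ry":0,"rz":0,"jaw":0},{"x":-11,"y":-9,"z":-12,"rx":0,"ry":0,"rz":0,"jaw":0},{"x":-11,"y":-9,"z":-12,"rx":0,"ry":0,"rz":0,"jaw":0}]'
python3 - <<'E'
from h import *
go([480,205,170])
T=snap('top','pics/top2.png')['frame'][:,:,::-1]; S=snap('scene','pics/scene2.png')['frame'][:,:,::-1]
W=np.zeros((600,800,3),np.uint8)
W[:,:400]=cv2.resize(T[120:240,160:240],(400,600),interpolation=2); W[:,400:]=cv2.resize(S[90:210,270:350],(400,600),interpolation=2)
cv2.imwrite('pics/c2.png',W)
E
```

```text
time_s: 8.8
tool_pos: [578.7, 119.7, 50.3]
tcp_rot: [1.0, 0.008, 0.0, -0.0]
contact_force: [-0.1, 0.0, 0.0]
grip_width: 85.1
gripper_force: 0.0
time_s: 9.9
tool_pos: [466.8, 208.6, 170.6]
tcp_rot: [1.0, 0.009, 0.0, -0.0]
contact_force: [1.1, -0.1, -0.7]
grip_width: -0.1
gripper_force: 0.0
tcp [466.8 208.6 170.6] yaw 1.0 -> shift cm [1.31 0.38 0.06] rz None tiltz [ 4.e-04  0.e+00 -1.e+00] t 9.9 F [ 1.1 -0.1 -0.7] grip -0.1 0.0
```

View pics/c2.png

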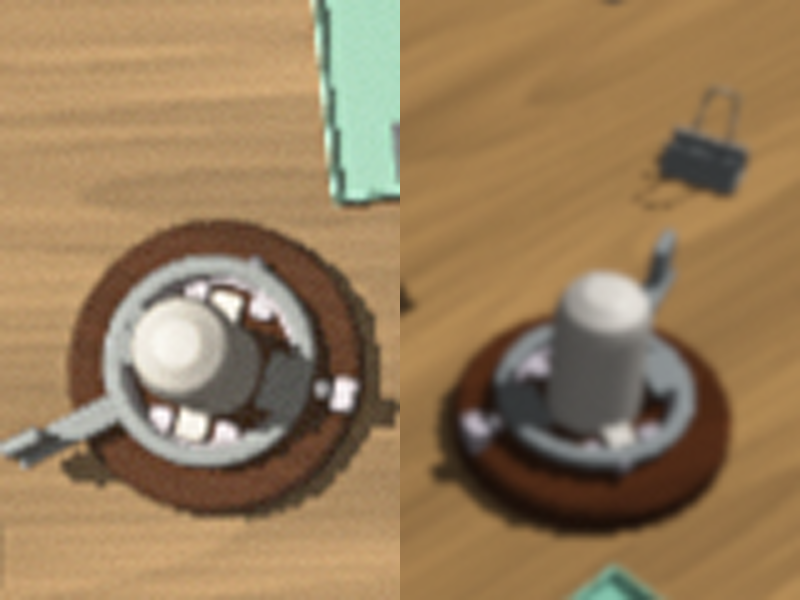

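The shade is upright with both tabs between their slot blocks: (228,303) and (193,425) on the left, (618,435) on the right. The paddle is near (22,447), so the ring is still open. Next I'll take the closed fingers behind the paddle.

```bash
cat > arc.py <<'E'
from h import *
import sys
C=np.array([577.5,119.7])
def pose(a,r=101,z=40): return np.r_[C+r*np.array([np.cos(np.radians(a)),np.sin(np.radians(a))]),z]
def way(angs,z=40):
    s=bot.observe(); R=Ro.from_quat(s['tcp_rot']); y=np.degrees(np.arctan2(*R.as_matrix()[1::-1,0]))
    print('tcp',s['tool_pos'].round(1),'yaw',y.round(1),'F',s['contact_force'].round(1))
    for a in angs: print(a,(R.inv().apply(pose(a,z=z)-s['tool_pos'])/10).round(2),'rz',round(y-a,1))
E
python3 -m jog '[{"x":0,"y":0,"z":0,"rx":0,"ry":0,"rz":-8,"jaw":0},{"x":0,"y":0,"z":0,"rx":0,"ry":0,"rz":-16,"jaw":0},{"x":0,"y":0,"z":0,"rx":0,"ry":0,"rz":-24,"jaw":0},{"x":0,"y":0,"z":0,"rx":0,"ry":0,"rz":-32,"jaw":0},{"x":0,"y":0,"z":0,"rx":0,"ry":0,"rz":-40,"jaw":0},{"x":0,"y":0,"z":0,"rx":0,"ry":0,"rz":-48,"jaw":0},{"x":0,"y":0,"z":0,"rx":0,"ry":0,"rz":-56,"jaw":0},{"x":0,"y":0,"z":0,"rx":0,"ry":0,"rz":-64,"jaw":0},{"x":0,"y":0,"z":0,"rx":0,"ry":0,"rz":-72,"jaw":0},{"x":0,"y":0,"z":0,"rx":0,"ry":0,"rz":-80,"jaw":0},{"x":0,"y":0,"z":0,"rx":0,"ry":0,"rz":-80,"jaw":0}]'
python3 -m jog '[{"x":0,"y":0,"z":0,"rx":0,"ry":0,"rz":-8,"jaw":0},{"x":0,"y":0,"z":0,"rx":0,"ry":0,"rz":-16,"jaw":0},{"x":0,"y":0,"z":0,"rx":0,"ry":0,"rz":-24,"jaw":0},{"x":0,"y":0,"z":0,"rx":0,"ry":0,"rz":-32,"jaw":0},{"x":0,"y":0,"z":0,"rx":0,"ry":0,"rz":-40,"jaw":0},{"x":0,"y":0,"z":0,"rx":0,"ry":0,"rz":-48,"jaw":0},{"x":0,"y":0,"z":0,"rx":0,"ry":0,"rz":-56,"jaw":0},{"x":0,"y":0,"z":0,"rx":0,"ry":0,"rz":-61,"jaw":0},{"x":0,"y":0,"z":0,"rx":0,"ry":0,"rz":-61,"jaw":0},{"x":0,"y":0,"z":0,"rx":0,"ry":0,"rz":-61,"jaw":0}]'
python3 -c "
from arc import *
way([145])"
```

```text
time_s: 11.1
tool_pos: [468.2, 207.3, 170.2]
tcp_rot: [0.761, 0.649, 0.0, 0.0]
contact_force: [0.5, 0.2, 0.2]
grip_width: 0.0
gripper_force: 0.0
time_s: 12.1
tool_pos: [467.7, 207.7, 170.2]
tcp_rot: [0.329, 0.944, -0.0, -0.0]
contact_force: [0.6, -0.1, -0.8]
grip_width: -0.0
gripper_force: 0.0
tcp [467.7 207.7 170.2] yaw 141.5 F [ 0.6 -0.1 -0.8]
145 [-3.99 -0.67 13.02] rz -3.5
```

```bash
python3 -m jog '[{"x":-2,"y":-0.3,"z":0,"rx":0,"ry":0,"rz":-3.5,"jaw":0},{"x":-4,"y":-0.67,"z":1,"rx":0,"ry":0,"rz":-3.5,"jaw":0},{"x":-4,"y":-0.67,"z":4,"rx":0,"ry":0,"rz":-3.5,"jaw":0},{"x":-4,"y":-0.67,"z":7,"rx":0,"ry":0,"rz":-3.5,"jaw":0},{"x":-4,"y":-0.67,"z":10,"rx":0,"ry":0,"rz":-3.5,"jaw":0},{"x":-4,"y":-0.67,"z":12,"rx":0,"ry":0,"rz":-3.5,"jaw":0},{"x":-4,"y":-0.67,"z":13,"rx":0,"ry":0,"rz":-3.5,"jaw":0},{"x":-4,"y":-0.67,"z":13,"rx":0,"ry":0,"rz":-3.5,"jaw":0},{"x":-4,"y":-0.67,"z":13,"rx":0,"ry":0,"rz":-3.5,"jaw":0}]'
python3 -c "
from arc import *
way(range(140,80,-5))"
```

```text
time_s: 13.0
tool_pos: [495.1, 178.1, 40.9]
tcp_rot: [0.298, 0.955, 0.0, 0.0]
contact_force: [0.4, 0.4, -0.7]
grip_width: 0.2
gripper_force: 0.0
tcp [495.1 178.1  40.9] yaw 145.3 F [ 0.4  0.4 -0.7]
140 [-0.04  0.82  0.09] rz 5.3
135 [-0.16  1.69  0.09] rz 10.3
130 [-0.36  2.55  0.09] rz 15.3
125 [-0.63  3.39  0.09] rz 20.3
120 [-0.97  4.2   0.09] rz 25.3
115 [-1.38  4.98  0.09] rz 30.3
110 [-1.86  5.72  0.09] rz 35.3
105 [-2.4   6.42  0.09] rz 40.3
100 [-3.    7.06  0.09] rz 45.3
95 [-3.65  7.66  0.09] rz 50.3
90 [-4.35  8.19  0.09] rz 55.3
85 [-5.1   8.66  0.09] rz 60.3
```

```bash
python3 -m jog '[{"x":-0.04,"y":0.82,"z":0,"rx":0,"ry":0,"rz":5.3,"jaw":0},{"x":-0.16,"y":1.69,"z":0,"rx":0,"ry":0,"rz":10.3,"jaw":0},{"x":-0.25,"y":2.1,"z":0,"rx":0,"ry":0,"rz":12.8,"jaw":0},{"x":-0.36,"y":2.55,"z":0,"rx":0,"ry":0,"rz":15.3,"jaw":0},{"x":-0.5,"y":2.97,"z":0,"rx":0,"ry":0,"rz":17.8,"jaw":0},{"x":-0.63,"y":3.39,"z":0,"rx":0,"ry":0,"rz":20.3,"jaw":0},{"x":-0.97,"y":4.2,"z":0,"rx":0,"ry":0,"rz":25.3,"jaw":0},{"x":-1.38,"y":4.98,"z":0,"rx":0,"ry":0,"rz":30.3,"jaw":0},{"x":-1.86,"y":5.72,"z":0,"rx":0,"ry":0,"rz":35.3,"jaw":0},{"x":-2.4,"y":6.42,"z":0,"rx":0,"ry":0,"rz":40.3,"jaw":0},{"x":-3.0,"y":7.06,"z":0,"rx":0,"ry":0,"rz":45.3,"jaw":0},{"x":-3.0,"y":7.06,"z":0,"rx":0,"ry":0,"rz":45.3,"jaw":0}]'
python3 -c "
from arc import *
way(range(95,35,-5))"
```

```text
time_s: 14.2
tool_pos: [561.3, 219.7, 41.8]
tcp_rot: [0.643, 0.766, 0.001, 0.001]
contact_force: [-1.1, 0.2, 0.1]
grip_width: 0.3
gripper_force: 0.0
tcp [561.3 219.7  41.8] yaw 100.0 F [-1.1  0.2  0.1]
95 [-0.07  0.74  0.18] rz 5.0
90 [-0.18  1.61  0.18] rz 10.0
85 [-0.37  2.47  0.19] rz 15.0
80 [-0.64  3.31  0.19] rz 20.0
75 [-0.97  4.12  0.19] rz 25.0
70 [-1.38  4.91  0.19] rz 30.0
65 [-1.85  5.65  0.2 ] rz 35.0
60 [-2.39  6.35  0.2 ] rz 40.0
55 [-2.98  7.    0.2 ] rz 45.0
50 [-3.63  7.6   0.2 ] rz 50.0
45 [-4.33  8.13  0.2 ] rz 55.0
40 [-5.07  8.61  0.2 ] rz 60.0
```

```bash
python3 -m jog '[{"x":-0.07,"y":0.74,"z":0.1,"rx":0,"ry":0,"rz":5,"jaw":0},{"x":-0.18,"y":1.61,"z":0.1,"rx":0,"ry":0,"rz":10,"jaw":0},{"x":-0.37,"y":2.47,"z":0.1,"rx":0,"ry":0,"rz":15,"jaw":0},{"x":-0.64,"y":3.31,"z":0.1,"rx":0,"ry":0,"rz":20,"jaw":0},{"x":-0.97,"y":4.12,"z":0.1,"rx":0,"ry":0,"rz":25,"jaw":0},{"x":-1.38,"y":4.91,"z":0.1,"rx":0,"ry":0,"rz":30,"jaw":0},{"x":-1.85,"y":5.65,"z":0.1,"rx":0,"ry":0,"rz":35,"jaw":0},{"x":-2.39,"y":6.35,"z":0.1,"rx":0,"ry":0,"rz":40,"jaw":0},{"x":-2.98,"y":7.0,"z":0.1,"rx":0,"ry":0,"rz":45,"jaw":0},{"x":-2.98,"y":7.0,"z":0.1,"rx":0,"ry":0,"rz":45,"jaw":0}]'
python3 - <<'E'
from arc import *
way(range(52,30,-2))
T=snap('top','pics/top3.png')['frame'][:,:,::-1]; S=snap('scene','pics/scene3.png')['frame'][:,:,::-1]
W=np.zeros((600,800,3),np.uint8)
W[:,:400]=cv2.resize(T[120:240,160:240],(400,600),interpolation=2); W[:,400:]=cv2.resize(S[100:220,280:360],(400,600),interpolation=2)
cv2.imwrite('pics/c3.png',W)
E
```

```text
time_s: 15.2
tool_pos: [634.4, 201.7, 40.2]
tcp_rot: [0.887, 0.462, 0.001, 0.0]
contact_force: [0.0, 0.5, -0.2]
grip_width: -0.4
gripper_force: 0.0
tcp [634.4 201.7  40.2] yaw 55.1 F [ 0.   0.5 -0.2]
52 [0.11 0.57 0.02] rz 3.1
50 [0.08 0.92 0.02] rz 5.1
48 [0.04 1.27 0.02] rz 7.1
46 [-0.    1.62  0.02] rz 9.1
44 [-0.07  1.97  0.02] rz 11.1
42 [-0.14  2.31  0.02] rz 13.1
40 [-0.23  2.65  0.02] rz 15.1
38 [-0.32  2.99  0.02] rz 17.1
36 [-0.43  3.33  0.03] rz 19.1
34 [-0.55  3.66  0.03] rz 21.1
32 [-0.69  3.98  0.03] rz 23.1
```

View pics/c3.png

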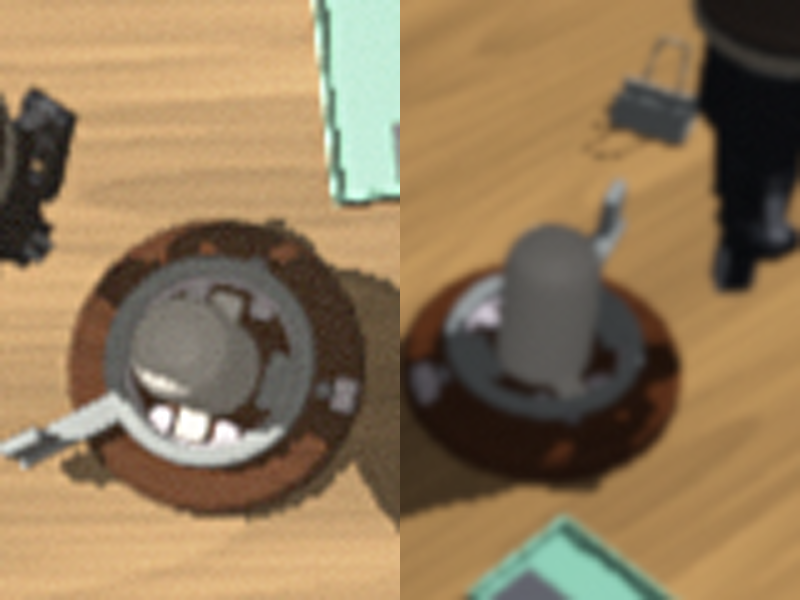

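The gripper has moved past, at about (40,180) in the top crop, but the lever hasn't moved and is still at (22,447). I'll check where the fingertips really are against where they project.

Run:
```python
from arc import *
s=bot.observe(); p=s['tool_pos']; print(p,s['q'].round(3))
W=np.zeros((600,800,3),np.uint8)
for i,(n,u0,v0) in enumerate((('top',130,120),('scene',290,90))):
    I=cv2.imread(f'pics/{n}3.png'); k=5
    w=cv2.resize(I[v0:v0+120,u0:u0+80],(400,600),interpolation=2)
    def dot(X,c): cv2.circle(w,tuple(int((a-o+.5)*k) for a,o in zip(px(n,X),(u0,v0))),3,c,-1)
    dot(p,(0,0,255)); dot(p+[0,0,60],(0,255,255))
    for a in range(145,50,-10): dot(pose(a),(0,255,0))
    for z in(28,64):
        for r in(90,112): dot(pose(117,r=r,z=z),(255,0,255))
    W[:,400*i:400*i+400]=w
cv2.imwrite('pics/c4.png',W)
```

```text
[633.29688426 202.06260827  39.83513651] [0.263 0.681 1.686 0.    0.774 0.869]
```

View pics/c4.png

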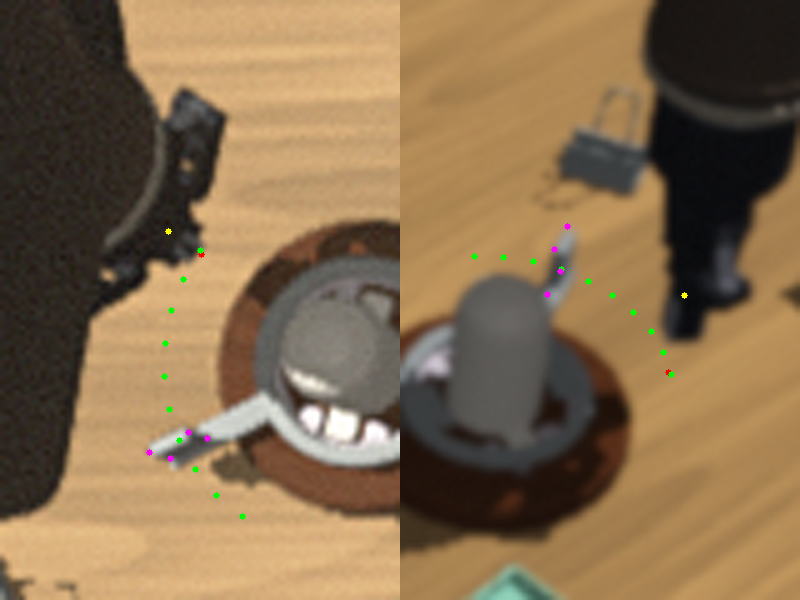

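The visible fingertip is at (685,338) in the scene crop, about 25 mm higher than the reported TCP (red, (668,372)). So the closed fingers passed just over the paddle. I'll go back around above it and sweep lower, outside the disc's 80 mm radius.

```bash
python3 -m jog '[{"x":0,"y":0,"z":-4,"rx":0,"ry":0,"rz":0,"jaw":0},{"x":0,"y":0,"z":-8,"rx":0,"ry":0,"rz":0,"jaw":0},{"x":0,"y":0,"z":-8,"rx":0,"ry":0,"rz":-8,"jaw":0},{"x":0,"y":0,"z":-8,"rx":0,"ry":0,"rz":-16,"jaw":0},{"x":0,"y":0,"z":-8,"rx":0,"ry":0,"rz":-24,"jaw":0},{"x":0,"y":0,"z":-8,"rx":0,"ry":0,"rz":-32,"jaw":0},{"x":0,"y":0,"z":-8,"rx":0,"ry":0,"rz":-40,"jaw":0},{"x":0,"y":0,"z":-8,"rx":0,"ry":0,"rz":-48,"jaw":0},{"x":0,"y":0,"z":-8,"rx":0,"ry":0,"rz":-56,"jaw":0},{"x":0,"y":0,"z":-8,"rx":0,"ry":0,"rz":-64,"jaw":0},{"x":0,"y":0,"z":-8,"rx":0,"ry":0,"rz":-64,"jaw":0}]'
python3 -c "
from arc import *
way([145],z=120)"
```

```text
time_s: 16.4
tool_pos: [633.0, 202.4, 119.5]
tcp_rot: [0.504, 0.864, -0.0, -0.0]
contact_force: [0.3, 0.7, 0.3]
grip_width: 0.0
gripper_force: 0.0
tcp [633.  202.4 119.5] yaw 119.4 F [0.3 0.7 0.3]
145 [  4.64 -13.25  -0.05] rz -25.6
```

```bash
python3 -m jog '[{"x":1.4,"y":-4,"z":0,"rx":0,"ry":0,"rz":-8,"jaw":0},{"x":2.8,"y":-8,"z":0,"rx":0,"ry":0,"rz":-16,"jaw":0},{"x":4.2,"y":-12,"z":0,"rx":0,"ry":0,"rz":-24,"jaw":0},{"x":4.64,"y":-13.25,"z":0,"rx":0,"ry":0,"rz":-25.6,"jaw":0},{"x":4.64,"y":-13.25,"z":3,"rx":0,"ry":0,"rz":-25.6,"jaw":0},{"x":4.64,"y":-13.25,"z":6,"rx":0,"ry":0,"rz":-25.6,"jaw":0},{"x":4.64,"y":-13.25,"z":8,"rx":0,"ry":0,"rz":-25.6,"jaw":0},{"x":4.64,"y":-13.25,"z":8.8,"rx":0,"ry":0,"rz":-25.6,"jaw":0},{"x":4.64,"y":-13.25,"z":9.6,"rx":0,"ry":0,"rz":-25.6,"jaw":0},{"x":4.64,"y":-13.25,"z":10.2,"rx":0,"ry":0,"rz":-25.6,"jaw":0},{"x":4.64,"y":-13.25,"z":10.2,"rx":0,"ry":0,"rz":-25.6,"jaw":0}]'
python3 - <<'E'
from arc import *
way(range(140,85,-5),z=18)
p=bot.observe()['tool_pos']; W=np.zeros((600,800,3),np.uint8)
for i,(n,u0,v0) in enumerate((('top',130,120),('scene',290,90))):
    snap(n,f'pics/{n}5.png'); I=cv2.imread(f'pics/{n}5.png'); k=5
    w=cv2.resize(I[v0:v0+120,u0:u0+80],(400,600),interpolation=2)
    for X,c in((p,(0,0,255)),(p+[0,0,30],(0,255,255))): cv2.circle(w,tuple(int((a-o+.5)*k) for a,o in zip(px(n,X),(u0,v0))),3,c,-1)
    W[:,400*i:400*i+400]=w
cv2.imwrite('pics/c5.png',W)
E
```

```text
time_s: 17.5
tool_pos: [495.3, 178.2, 17.2]
tcp_rot: [0.303, 0.953, 0.0, 0.0]
contact_force: [-0.4, -0.5, 0.1]
grip_width: 0.3
gripper_force: 0.0
tcp [495.3 178.2  17.2] yaw 144.7 F [-0.4 -0.5  0.1]
140 [-0.02  0.8  -0.08] rz 4.7
135 [-0.13  1.67 -0.08] rz 9.7
130 [-0.32  2.53 -0.08] rz 14.7
125 [-0.58  3.38 -0.08] rz 19.7
120 [-0.91  4.19 -0.08] rz 24.7
115 [-1.31  4.98 -0.08] rz 29.7
110 [-1.78  5.72 -0.08] rz 34.7
105 [-2.31  6.42 -0.08] rz 39.7
100 [-2.9   7.08 -0.08] rz 44.7
95 [-3.55  7.68 -0.08] rz 49.7
90 [-4.25  8.22 -0.08] rz 54.7
```

View pics/c5.png

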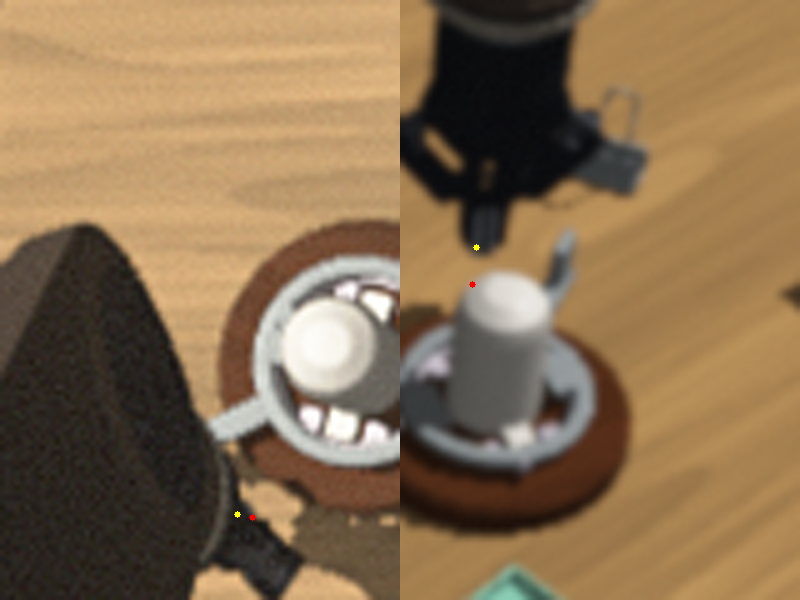

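With the fingers closed, the tip now shows at (485,250), about 45 mm above the desk and behind the paddle at (565,260). I'll go 7 mm lower and sweep.

```bash
python3 -m jog '[{"x":0,"y":0,"z":0.7,"rx":0,"ry":0,"rz":0,"jaw":0},{"x":-0.02,"y":0.8,"z":0.7,"rx":0,"ry":0,"rz":4.7,"jaw":0},{"x":-0.13,"y":1.67,"z":0.7,"rx":0,"ry":0,"rz":9.7,"jaw":0},{"x":-0.32,"y":2.53,"z":0.7,"rx":0,"ry":0,"rz":14.7,"jaw":0},{"x":-0.45,"y":2.96,"z":0.7,"rx":0,"ry":0,"rz":17.2,"jaw":0},{"x":-0.58,"y":3.38,"z":0.7,"rx":0,"ry":0,"rz":19.7,"jaw":0},{"x":-0.74,"y":3.79,"z":0.7,"rx":0,"ry":0,"rz":22.2,"jaw":0},{"x":-0.91,"y":4.19,"z":0.7,"rx":0,"ry":0,"rz":24.7,"jaw":0},{"x":-1.31,"y":4.98,"z":0.7,"rx":0,"ry":0,"rz":29.7,"jaw":0}]'
python3 -m jog '[{"x":0,"y":0,"z":0,"rx":0,"ry":0,"rz":0,"jaw":0}]'
python3 - <<'E'
from arc import *
way(range(110,50,-5),z=10)
S0=cv2.imread('pics/scene5.png'); snap('scene','pics/scene6.png'); S=cv2.imread('pics/scene6.png')
cv2.imwrite('pics/c6.png',cv2.resize(S[100:200,290:390],(600,600),interpolation=2))
E
```

```text
time_s: 18.5
tool_pos: [534.4, 211.2, 10.2]
tcp_rot: [0.538, 0.843, -0.0, -0.0]
contact_force: [-0.1, 0.4, -0.1]
grip_width: 0.0
gripper_force: 0.3
time_s: 18.6
tool_pos: [535.8, 211.7, 10.4]
tcp_rot: [0.538, 0.843, 0.001, 0.0]
contact_force: [0.6, 0.3, -0.4]
grip_width: 0.2
gripper_force: 0.0
tcp [535.8 211.7  10.4] yaw 114.9 F [ 0.6  0.3 -0.4]
110 [-0.04  0.77  0.04] rz 4.9
105 [-0.15  1.65  0.04] rz 9.9
100 [-0.34  2.51  0.04] rz 14.9
95 [-0.6   3.35  0.04] rz 19.9
90 [-0.94  4.16  0.04] rz 24.9
85 [-1.34  4.94  0.04] rz 29.9
80 [-1.82  5.69  0.05] rz 34.9
75 [-2.35  6.39  0.05] rz 39.9
70 [-2.95  7.04  0.05] rz 44.9
65 [-3.59  7.64  0.05] rz 49.9
60 [-4.29  8.17  0.05] rz 54.9
55 [-5.03  8.65  0.05] rz 59.9
```

View pics/c6.png

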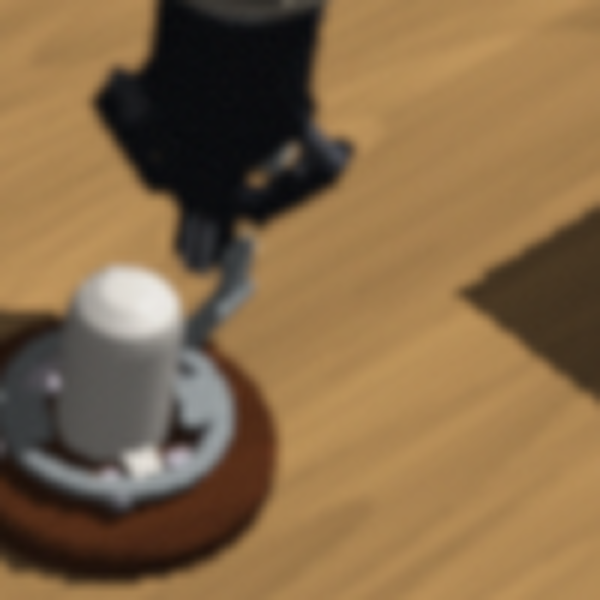

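The closed fingers, tip at (200,265), now bear on the paddle at (240,265) and the lever is moving. Continuing the arc.

```bash
python3 -m jog '[{"x":-0.04,"y":0.77,"z":0,"rx":0,"ry":0,"rz":4.9,"jaw":0},{"x":-0.15,"y":1.65,"z":0,"rx":0,"ry":0,"rz":9.9,"jaw":0},{"x":-0.34,"y":2.51,"z":0,"rx":0,"ry":0,"rz":14.9,"jaw":0},{"x":-0.6,"y":3.35,"z":0,"rx":0,"ry":0,"rz":19.9,"jaw":0},{"x":-0.94,"y":4.16,"z":0,"rx":0,"ry":0,"rz":24.9,"jaw":0},{"x":-1.34,"y":4.94,"z":0,"rx":0,"ry":0,"rz":29.9,"jaw":0},{"x":-1.82,"y":5.69,"z":0,"rx":0,"ry":0,"rz":34.9,"jaw":0},{"x":-2.35,"y":6.39,"z":0,"rx":0,"ry":0,"rz":39.9,"jaw":0},{"x":-2.95,"y":7.04,"z":0,"rx":0,"ry":0,"rz":44.9,"jaw":0},{"x":-3.59,"y":7.64,"z":0,"rx":0,"ry":0,"rz":49.9,"jaw":0},{"x":-3.59,"y":7.64,"z":0,"rx":0,"ry":0,"rz":49.9,"jaw":0}]'
python3 - <<'E'
from arc import *
way(range(62,30,-3),z=10)
E
```

```text
time_s: 19.75
tool_pos: [619.7, 210.5, 10.2]
tcp_rot: [0.843, 0.538, 0.0, 0.0]
contact_force: [0.6, 0.5, 0.1]
grip_width: 0.3
gripper_force: 0.0
tcp [619.7 210.5  10.2] yaw 65.1 F [0.6 0.5 0.1]
62 [0.07 0.55 0.02] rz 3.1
59 [0.03 1.07 0.02] rz 6.1
56 [-0.04  1.6   0.02] rz 9.1
53 [-0.14  2.12  0.02] rz 12.1
50 [-0.26  2.63  0.02] rz 15.1
47 [-0.41  3.14  0.02] rz 18.1
44 [-0.59  3.64  0.02] rz 21.1
41 [-0.79  4.12  0.02] rz 24.1
38 [-1.02  4.6   0.02] rz 27.1
35 [-1.27  5.06  0.02] rz 30.1
32 [-1.55  5.51  0.02] rz 33.1
```

```bash
cat > lev.py <<'E'
from arc import *
def lev(n,f):
    I=cv2.cvtColor(cv2.imread(f),cv2.COLOR_BGR2HSV); o=[]
    for a in range(130,14,-4):
        m=[]
        for r in range(60,84,3):
            u,v=px(n,pose(a,r=r,z=30)); m.append(I[int(round(v)),int(round(u)),1])
        o.append((a,int(np.mean(m))))
    print(n,*[f'{a}:{m}' for a,m in o])
E
python3 - <<'E'
from lev import *
lev('top','pics/top2.png'); lev('scene','pics/scene2.png')
for n in('top','scene'): snap(n,f'pics/{n}7.png'); lev(n,f'pics/{n}7.png')
E
```

```text
top 130:125 126:125 122:20 118:9 114:7 110:55 106:138 102:134 98:129 94:132 90:129 86:130 82:129 78:131 74:126 70:131 66:130 62:130 58:130 54:129 50:128 46:127 42:128 38:130 34:131 30:129 26:130 22:130 18:125
scene 130:12 126:12 122:11 118:13 114:13 110:40 106:97 102:120 98:121 94:123 90:120 86:119 82:129 78:134 74:137 70:133 66:145 62:140 58:154 54:153 50:154 46:154 42:161 38:167 34:171 30:166 26:173 22:171 18:177
top 130:129 126:132 122:136 118:133 114:131 110:127 106:124 102:127 98:120 94:124 90:124 86:119 82:118 78:130 74:117 70:122 66:128 62:72 58:10 54:11 50:50 46:126 42:123 38:119 34:123 30:121 26:126 22:119 18:123
scene 130:14 126:15 122:15 118:18 114:40 110:77 106:109 102:123 98:122 94:122 90:118 86:119 82:128 78:130 74:133 70:124 66:105 62:51 58:9 54:17 50:27 46:84 42:136 38:156 34:158 30:158 26:166 22:164 18:168
```

The lever was at 117° and is now at 56°, with the fingers 9° behind it. Pushing on to the 30° stop.

```bash
python3 -m jog '[{"x":0.07,"y":0.55,"z":0,"rx":0,"ry":0,"rz":3.1,"jaw":0},{"x":0.03,"y":1.07,"z":0,"rx":0,"ry":0,"rz":6.1,"jaw":0},{"x":-0.04,"y":1.6,"z":0,"rx":0,"ry":0,"rz":9.1,"jaw":0},{"x":-0.14,"y":2.12,"z":0,"rx":0,"ry":0,"rz":12.1,"jaw":0},{"x":-0.26,"y":2.63,"z":0,"rx":0,"ry":0,"rz":15.1,"jaw":0},{"x":-0.41,"y":3.14,"z":0,"rx":0,"ry":0,"rz":18.1,"jaw":0},{"x":-0.59,"y":3.64,"z":0,"rx":0,"ry":0,"rz":21.1,"jaw":0}]'
python3 -m jog '[{"x":0,"y":0.25,"z":0,"rx":0,"ry":0,"rz":1.5,"jaw":0},{"x":-0.05,"y":0.5,"z":0,"rx":0,"ry":0,"rz":3,"jaw":0}]'
python3 - <<'E'
from lev import *
way(range(41,28,-2),z=10)
for n in('top','scene'): snap(n,f'pics/{n}8.png'); lev(n,f'pics/{n}8.png')
E
```

```text
time_s: 20.55
tool_pos: [649.0, 190.6, 10.3]
tcp_rot: [0.927, 0.375, -0.0, -0.0]
contact_force: [-0.3, 0.8, 0.3]
grip_width: 0.2
gripper_force: 0.1
time_s: 20.75
tool_pos: [652.4, 186.4, 10.2]
tcp_rot: [0.936, 0.351, -0.0, -0.0]
contact_force: [0.7, -1.0, -0.1]
grip_width: 0.4
gripper_force: 0.0
tcp [652.4 186.4  10.2] yaw 41.1 F [ 0.7 -1.  -0.1]
41 [0.08 0.12 0.02] rz 0.1
39 [0.07 0.47 0.02] rz 2.1
37 [0.05 0.82 0.02] rz 4.1
35 [0.02 1.18 0.02] rz 6.1
33 [-0.02  1.53  0.02] rz 8.1
31 [-0.08  1.87  0.02] rz 10.1
29 [-0.15  2.22  0.02] rz 12.1
top 130:133 126:134 122:132 118:132 114:131 110:132 106:132 102:135 98:129 94:129 90:131 86:131 82:129 78:130 74:129 70:124 66:124 62:122 58:111 54:119 50:124 46:118 42:118 38:103 34:23 30:15 26:14 22:89 18:113
scene 130:14 126:15 122:14 118:19 114:39 110:76 106:111 102:123 98:120 94:122 90:119 86:122 82:137 78:143 74:147 70:147 66:154 62:148 58:155 54:151 50:149 46:140 42:107 38:35 34:11 30:16 26:7 22:52 18:148
```

```bash
python3 -m jog '[{"x":0.08,"y":0.3,"z":0,"rx":0,"ry":0,"rz":1,"jaw":0},{"x":0.07,"y":0.47,"z":0,"rx":0,"ry":0,"rz":2.1,"jaw":0},{"x":0.07,"y":0.47,"z":0,"rx":0,"ry":0,"rz":2.1,"jaw":0}]'; python3 -m jog '[{"x":0,"y":0.2,"z":0,"rx":0,"ry":0,"rz":1,"jaw":0},{"x":0,"y":0.2,"z":0,"rx":0,"ry":0,"rz":1,"jaw":0}]'
```

```text
time_s: 21.15
tool_pos: [656.4, 183.5, 10.3]
tcp_rot: [0.943, 0.333, 0.0, -0.0]
contact_force: [-0.6, 2.2, 0.8]
grip_width: 0.1
gripper_force: 1.3
time_s: 21.35
tool_pos: [657.0, 183.0, 10.3]
tcp_rot: [0.946, 0.324, -0.0, -0.001]
contact_force: [-5.3, 12.8, 2.0]
grip_width: -0.0
gripper_force: 6.7
```

There's a hard stop at about 14 N, well above the catch's 3 N, so it's at the locked end. Backing off, then up and away.

```bash
python3 -m jog '[{"x":0.2,"y":-0.8,"z":0,"rx":0,"ry":0,"rz":0,"jaw":0},{"x":0.8,"y":-2.5,"z":0,"rx":0,"ry":0,"rz":0,"jaw":0},{"x":1,"y":-3,"z":-2,"rx":0,"ry":0,"rz":0,"jaw":0},{"x":1,"y":-3,"z":-6,"rx":0,"ry":0,"rz":0,"jaw":0},{"x":1,"y":-3,"z":-10,"rx":0,"ry":0,"rz":0,"jaw":0},{"x":1,"y":-3,"z":-15,"rx":0,"ry":0,"rz":0,"jaw":0},{"x":1,"y":-7,"z":-18,"rx":0,"ry":0,"rz":0,"jaw":0},{"x":1,"y":-12,"z":-18,"rx":0,"ry":0,"rz":0,"jaw":0},{"x":1,"y":-16,"z":-18,"rx":0,"ry":0,"rz":0,"jaw":0},{"x":1,"y":-16,"z":-18,"rx":0,"ry":0,"rz":0,"jaw":0},{"x":1,"y":-16,"z":-18,"rx":0,"ry":0,"rz":0,"jaw":0}]'
python3 - <<'E'
from lev import *
from fit import fitshade
for n in('top','scene'): snap(n,f'pics/{n}9.png'); lev(n,f'pics/{n}9.png')
# shade pose in scene: dome/white comparison with after-placement picture; bystander changes
for n in('top','scene'):
    d=cv2.absdiff(cv2.imread(f'pics/{n}2.png'),cv2.imread(f'pics/{n}9.png')).max(2)
    for k,(x,y,z) in dict(shade=(577,120,70),cup=(474,-228,40),sph=(373,-118,36),penc=(720,-234,4),clip=(451,322,24),phone=(723,40,5)).items():
        u,v=px(n,(x,y,z)); u,v=int(u),int(v); print(n,k,d[v-9:v+10,u-9:u+10].mean().round(1),end='; ')
    print()
E
```

```text
time_s: 22.45
tool_pos: [566.3, 315.6, 190.5]
tcp_rot: [0.945, 0.326, 0.0, 0.0]
contact_force: [-0.2, 0.4, 0.4]
grip_width: -0.1
gripper_force: 0.0
top 130:127 126:136 122:131 118:138 114:135 110:134 106:134 102:135 98:133 94:131 90:132 86:126 82:130 78:131 74:129 70:133 66:130 62:129 58:131 54:127 50:130 46:132 42:135 38:103 34:13 30:9 26:7 22:74 18:124
scene 130:13 126:12 122:11 118:12 114:22 110:61 106:100 102:120 98:121 94:123 90:120 86:122 82:131 78:133 74:137 70:133 66:146 62:140 58:152 54:153 50:155 46:147 42:107 38:24 34:9 30:13 26:9 22:49 18:142
top shade 10.7; top cup 8.4; top sph 7.6; top penc 8.8; top clip 80.0; top phone 9.6; 
scene shade 5.7; scene cup 1.8; scene sph 28.7; scene penc 2.3; scene clip 2.0; scene phone 2.5;
```

```bash
python3 -c "
from plant import bot
print(bot.finish_job())"
```

```text
the job is handed in; nothing more can be done
None
```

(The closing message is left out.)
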